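Load a sample carrier through the analyser's spring flap

TASK

Take the sample carrier with the red handle from the blue mat and push it through the orange spring flap into the analyser's loading lane, its handle running in the slot of the clear cover. Go on gently until you feel the brass contact shoe and press that back about 6 mm, never driving it to the end of its travel or forcing the carrier against the analyser; leave the carrier standing there against the shoe with the flap swung shut behind it, and leave the other two carriers where they stand.

Things in the scene. Friction and masses are not known exactly. Their poses are not given: they have to be found in the camera images.
- carrier_red: sample carrier to be loaded, 0.5 to 0.7 kg, standing on the mat: round steel foot 50 mm across, 26 mm high, red band; on its centre an upright square red handle 16 x 16 mm, top 100 mm above the underside. Origin: centre of the underside; z up, x and y along the handle's flat sides. Grip near the top, about 85 mm above the underside, so the fingers stay above the lane's cover.
- carrier_white: same carrier with a white handle, band and collar; a bystander: leave it standing where it is. Origin: centre of its underside.
- carrier_green: same carrier with a green handle, band and collar; a bystander: leave it standing where it is. Origin: centre of its underside.
- analyser: fixed bench analyser. Origin: on the bench under the middle of the lane's mouth; x points along the lane, inwards; z up. Lane floor 15 mm above the bench, running out in front as a 120 mm wide apron to x = -85 mm. Inside, the lane is free from y = -30 to +40 mm. Behind it a beige box (x 200 to 320, y +-80 mm, 100 mm high). Pushing the carrier on floor, walls, cover or flap with over 25 N is forcing it.
- mouth (a point): point on the lane's floor in the middle of the mouth, 15 mm above the bench; same axes as the analyser.
- slot_end (a point): closed inner end of the open slot in the clear cover, at the cover's top: x = 155 mm, y = 0 of the analyser. The slot is 22 mm wide, starts at the mouth and takes the handle; the foot cannot pass it, only the mouth. The cover spans x = 0 to 200 mm, underside 48 mm, top 52 mm above the bench: 33 mm over the floor, 7 mm more than the foot's height.
- rubber (a point): on the lane's floor at x = 70 mm, y = 0 of the analyser: from here inwards the floor is grippy black rubber. Carry the carrier 2 to 4 mm above the floor rather than dragging it, and set it down at the end.
- hinge (a point): middle of the flap's upright hinge pin, at x = 6, y = +37 mm of the analyser, half-way up the flap.
- console (a point): top centre of the beige console beside the lane, 240 mm (along x) x 170 mm, 160 mm high; fixed.
- flap (a joint): orange flap just inside the mouth, 64 mm wide, 29 high, 4 thick, under the cover, hinged at the y = +37 mm side, swinging inwards. Rad: 0 shut, 1.6 open. A spring shuts it (0.04 N m shut, 0.15 wide open: 1 to 5 N on the carrier). The foot pushes it open; it rubs along the foot and springs shut behind it once the carrier's centre is about 90 mm beyond the mouth.
- shoe (a joint): travel of the brass contact shoe, an upright plate 44 mm wide across the lane; m: 0 out, grows as it is pressed inwards, 0.015 hard end. Resists with 2.5 N, +0.15 N per mm; on release the carrier's weight on the rubber holds it. Its depth varies and is not told: the foot meets it with the carrier's centre 98 to 126 mm beyond the mouth. 3.5 to 9.5 mm pressed is right, over 13.5 too far.
- mat: fixed blue mat 120 x 320 x 3 mm on which the three carriers stand in a row along its y axis, about 90 mm apart, in any order. Origin: centre of its underside.

How it is judged:
By the outcome, as a careful person would: the job done as asked, in the order asked, and still so for the second after the job is handed in, with the robot touching nothing.
It also fails if it takes over 64 s, if anything falls off the work surface, if the arm or the gripper's body presses on something with over 40 N, if the wrist force passes 120 N, or if a joint passes its speed limit or range.

ROBOT

A 6-joint arm with a two-finger parallel gripper is mounted at the origin on the work surface. World frame = base frame: x ahead of the robot, y to its left, z up, the work surface at z = 0. Lengths are in m, angles in rad, forces in N, time in s.
With the tool pointing down it reaches from about 0.25 to 0.775 m from the base axis. Payload 4 kg.
Tool frame: the origin (TCP) lies between the finger pads; the fingertips stand 11 mm ahead of it and the grasp point (between the pads) lies 8 mm behind it; z points along the fingers, y is the direction in which the jaws open and shut (so a half turn about z gives the same grasp; the last joint's range is limited). The gripper opens to 94 mm and grips with 3 to 60 N. Pads are 16 mm wide; open, the fingers measure 119 mm over their backs; the gripper's body (75 mm by 177 mm) begins 78 mm behind the grasp point.
Start: joints at [1.223, 0.087, 1.371, -0, 1.684, -0.103], TCP at [0.133, 0.534, 0.217] pointing down, gripper open.
Joint ranges: [-3.1, 3.1], [-0.76, 2.03], [0.27, 2.55], [-1.08, 4.22], [0.17, 2.65], [-2.57, 2.57]. Speed limits (rad/s): [2.79, 2.79, 3.14, 3.14, 3.14, 3.14].

INTERFACE

Orientations are given as [roll, pitch, yaw] about the fixed x, y, z axes, in that order (R = Rz(yaw) Ry(pitch) Rx(roll)).
In Python, from bench import get_obs, cams, ticket gives the robot as it stands. The module is installed in compiled form; this text tells all that it offers.
- The arm moves only by the shell command python3 -m crank 'ROWS'. ROWS is JSON, a list of rows, each an object of numbers: "tx", "ty", "tz": the shift along the tool's x, y, z in cm; "twist": the turn about the tool's z in degrees; "grip": the opening, from 0 (shut) to 1 (fully open). In form: [{"tx": .., "ty": .., "tz": .., "twist": .., "grip": ..}, ...]. A call has 1 to 12 rows; each row shifts and turns the commanded pose from where the row before left it, along the tool's axes as they then stand; what a row does not reach is not made up. A row lasts 1/8 s, in which the tool goes at most 62.5 mm and 10.7 degrees, less where a joint would pass 70% of its speed; a pose out of reach is approached as far as the arm can. A call is refused whole if a number of a shift passes 6.25 or a number of a turn 10.7, either way. A call with a gripper value outside its range is refused whole. The fingers move at their own pace and stop on an object; the grip force is fixed at half the most. Time passes only in rows, so rows that do not move let the fingers close. It gives the time, the measured TCP pose, the force and the opening at its end, in the units of the state.
- get_obs(): the state, without advancing time (a new reading comes with each control period).
- cams.snapshot(name): name is "side" or "top" or "wrist"; returns a dict with "frame" (384x512x3 uint8, red, green, blue), "intrinsics" (3x3 intrinsics, pixels), "R" (3x3) and "t" (3): a world point X has camera coordinates R X + t; the wrist camera has in their place "hand_eye" (4x4, takes a point from camera to tool coordinates, whose origin is the TCP and whose axes are the flange's). Camera axes: x right, y down, z forward; pixel columns grow to the right and rows downward; lengths in m; the calibration is good to about 2 mm. A picture is of the moment at which its call begins: read the wrist's pose just before it. There is no depth.
- ticket.close_job(): hands the job in, once; it reports no verdict.
Trained networks look in a picture, given as the dict that the camera call returned (one of the last four; its "shot" number tells which), for a name from the list of things; names that differ only in an ending like _2 or _b are one class to them, and where a whole thing is asked for, a point or a joint stands for the part that bears it (a point fixed in the world has none). Each returns a list of dicts, best first, with "conf" (0 to 1); they miss things now and then, are a little off and sometimes report something else, mostly with a low value. They report only what shows in the picture. A call takes as long as a camera call.
- cams.outline_of(picture, query): "region" (384x512 bool, what is visible of it) and "centre" ([column, row] in pixels, amid what is visible of it).
The state is a dict: "time": time; "joint_positions": joint angles; "qvel": joint speeds; "joint_torque": joint torques, N m; "tool_pos": TCP position; "ee_rot": TCP orientation; "wrist_force": force on the tool from outside, world axes, zero at the start; "wrist_torque": the same for the moment, N m; "width": finger opening in m.
Only numpy, scipy, OpenCV 4.12 (cv2) and the standard library are available. Lean on these libraries where they do the work, as an engineer would, in place of code of your own. Each camera call takes 0.05 s, during which the arm holds its last target.

## Working session

There is one attempt and no reset: what is moved stays moved. The work goes in short steps, Python scripts to look and compute and a shell command to move; the robot and the scene stay as the last step left them, time stands still between calls to the robot, and variables do not carry over. Pictures are saved under pics/ and viewed, and the job is handed in when it is done.

```bash
mkdir -p pics; python3 - <<'E'
from bench import get_obs,cams
import cv2,numpy as np
print(get_obs())
for n in ["side","top"]:
    s=cams.snapshot(n)
    cv2.imwrite(f"pics/{n}0.png",s["frame"][:,:,::-1])
    print(n,s["intrinsics"].tolist(),np.round(s["R"],4).tolist(),np.round(s["t"],4).tolist())
    for q in ["carrier_red","carrier_white","carrier_green","analyser","console","mat","flap","shoe"]:
        r=cams.outline_of(s,q)
        print(q,[(round(d["conf"],2),np.round(d["centre"],1).tolist(),int(d["region"].sum())) for d in r[:3]])
E
```

```text
{'time': 0.0, 'joint_positions': array([ 1.22288232e+00,  8.79120648e-02,  1.37223440e+00, -4.40796270e-06,
        1.68360146e+00, -1.03114137e-01]), 'qvel': array([ 1.49682284e-04,  8.29395625e-04,  8.47787123e-04, -3.18965853e-04,
        4.61969796e-06, -3.17321106e-05]), 'joint_torque': array([-1.40346879e-04, -3.40181959e+01, -3.02426291e+01,  7.18217622e-02,
        3.28514480e-02, -1.46993616e-04]), 'tool_pos': array([0.13313293, 0.53310326, 0.2153377 ]), 'ee_rot': array([-3.13944838e+00, -2.17487085e-04,  2.89679206e+00]), 'wrist_force': array([ 0.50794542, -0.30358603, -0.90280199]), 'wrist_torque': array([-0.02498329,  0.00321289,  0.02407008]), 'width': 0.09429241741921754}
side [[420.0038634080501, 0.0, 255.47717791464652], [0.0, 420.0038634080501, 187.56982297066799], [0.0, 0.0, 1.0]] [[0.2937, -0.9559, 0.0029], [-0.5341, -0.1666, -0.8288], [0.7928, 0.2418, -0.5595]] [-0.2141, 0.4249, 0.6649]
carrier_red [(0.89, [110.7, 221.9], 489), (0.54, [323.8, 225.7], 16441)]
carrier_white [(0.69, [169.2, 239.6], 470)]
carrier_green [(0.93, [146.1, 224.2], 453)]
analyser [(0.62, [319.4, 226.2], 16710), (0.41, [148.3, 225.8], 525)]
console [(0.92, [321.6, 226.7], 16297)]
mat [(0.96, [144.5, 238.7], 2388), (0.34, [319.3, 224.0], 16379)]
flap [(0.69, [258.1, 245.0], 197), (0.53, [320.1, 223.9], 16512)]
shoe []
top [[355.25052072470044, 0.0, 250.61333093426788], [0.0, 355.25052072470044, 193.192441324875], [0.0, 0.0, 1.0]] [[-0.0256, -0.9997, 0.0026], [-0.9894, 0.025, -0.1428], [0.1427, -0.0062, -0.9897]] [-0.0353, 0.5971, 0.9798]
carrier_red [(0.75, [122.3, 233.2], 290)]
carrier_white [(0.51, [184.1, 239.5], 235), (0.38, [297.9, 183.2], 15672)]
carrier_green [(0.49, [150.0, 231.2], 295)]
analyser [(0.63, [300.0, 183.1], 15422)]
console [(0.97, [300.1, 181.2], 15560), (0.44, [156.8, 241.3], 3933)]
mat [(0.79, [155.2, 239.3], 3770)]
flap [(0.63, [299.7, 181.8], 15854)]
shoe []
```

View pics/side0.png

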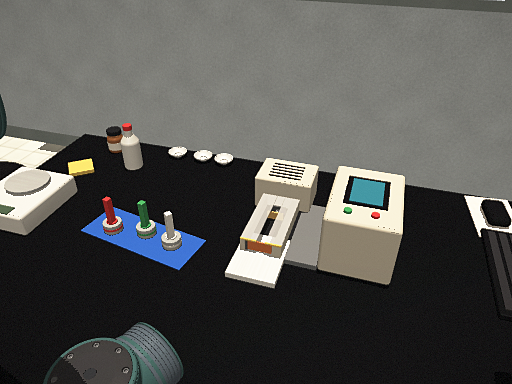

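View pics/top0.png

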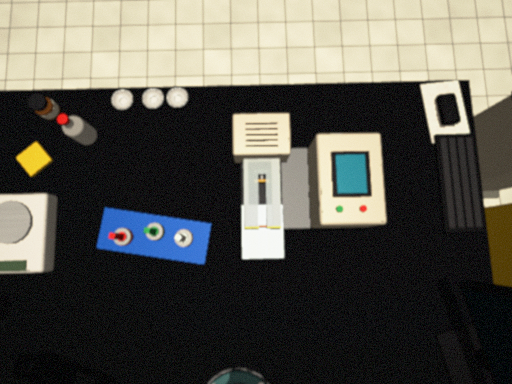

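The side picture shows the red carrier at (110,222), green at (146,224), white at (169,240), and the flap at (258,245). The top view shows the apron around (263,240) and the slot around (262,190). I'll zoom in to fit the poses.

```bash
python3 - <<'E'
import cv2
t=cv2.imread("pics/top0.png")[100:270,225:325]
s=cv2.imread("pics/side0.png")[150:290,220:325]
t2=cv2.resize(t,None,fx=3.5,fy=3.5,interpolation=cv2.INTER_CUBIC)
s2=cv2.resize(s,None,fx=4,fy=4,interpolation=cv2.INTER_CUBIC)
import numpy as np
o=np.zeros((600,790,3),np.uint8);o[:595,:350]=t2[:595];o[:560,360:780]=s2
cv2.imwrite("pics/z0.png",o)
E
```

```text
(no output)
```

View pics/z0.png

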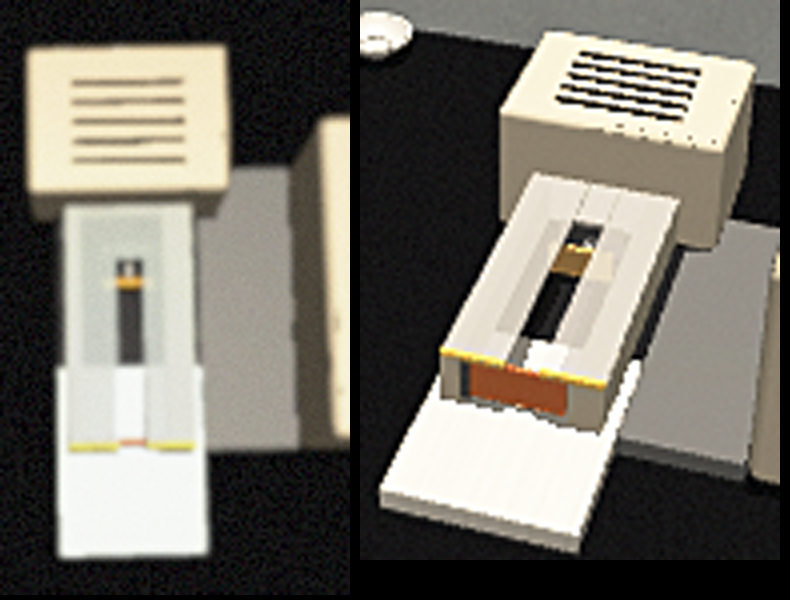

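```bash
cat > h.py <<'E'
import numpy as np,cv2
from scipy.optimize import least_squares
from bench import get_obs,cams
K={'top':(355.2505,250.6133,193.1924),'side':(420.0039,255.4772,187.5698)}
def cal(n):
    s=cams.snapshot(n);return s
def proj(s,X):
    c=s["R"]@np.asarray(X,float)+s["t"];u=s["intrinsics"]@c;return u[:2]/u[2]
def ray(s,uv,z):
    d=np.linalg.inv(s["intrinsics"])@np.array([uv[0],uv[1],1.]);d=s["R"].T@d;o=-s["R"].T@s["t"]
    return o+d*(z-o[2])/d[2]
E
python3 - <<'E'
from h import *
T=cams.snapshot("top");S=cams.snapshot("side")
tz=lambda u,v:np.array([u/3.5+225-.36,v/3.5+100-.36]);sz=lambda u,v:np.array([(u-360)/4+220-.375,v/4+150-.375])
C=[(T,(-85,60,15),tz(57,556)),(T,(-85,-60,15),tz(209,555)),(T,(200,80,100),tz(27,192)),(T,(200,-80,100),tz(229,191)),(T,(320,80,100),tz(27,45)),(T,(320,-80,100),tz(228,44)),(T,(0,0,52),tz(131.5,446)),(T,(155,0,52),tz(130,260)),
(S,(-85,60,15),sz(380,492)),(S,(-85,-60,15),sz(578,540)),(S,(200,80,100),sz(502,113)),(S,(200,-80,100),sz(715,152)),(S,(320,-80,100),sz(755,65)),(S,(320,80,100),sz(548,33))]
def W(p,X):
    X=np.array(X)/1000;c,s=np.cos(p[2]),np.sin(p[2]);return np.array([p[0]+c*X[0]-s*X[1],p[1]+s*X[0]+c*X[1],X[2]])
f=lambda p:np.concatenate([proj(s,W(p,X))-uv for s,X,uv in C])
for sel in (C,C[:8],C[8:]):
    g=lambda p:np.concatenate([proj(s,W(p,X))-uv for s,X,uv in sel])
    r=least_squares(g,[.45,0,0],loss='soft_l1');print(r.x,np.round(g(r.x).reshape(-1,2),1).tolist())
p=least_squares(f,[.45,0,0],loss='soft_l1').x
# carriers: triangulate from foot/handle
for n in ["carrier_red","carrier_white","carrier_green"]:
    tip={'t':0}
    for s,nm in((T,'top'),(S,'side')):
        r=cams.outline_of(s,n)[0]
        print(n,nm,np.round(ray(s,r["centre"],.035),3))
        ys,xs=np.nonzero(r["region"]);print(xs.min(),xs.max(),ys.min(),ys.max())
for y in (283,):print('shoe',[np.round(ray(T,tz(130,y),z),4) for z in (.03,.045)])
E
python3 - <<'E'
import cv2,numpy as np
t=cv2.imread("pics/top0.png")[195:275,90:220]
s=cv2.imread("pics/side0.png")[185:275,75:210]
o=np.vstack([cv2.resize(t,(780,480)),])
cv2.imwrite("pics/z1.png",o)
cv2.imwrite("pics/z2.png",cv2.resize(s,(780,520)))
E
```

```text
[ 0.4948337  -0.08213513 -0.00991485] [[1.2, 0.0], [-0.6, -0.3], [0.6, 0.4], [0.8, -0.1], [0.2, 0.8], [-0.2, 0.3], [0.6, 1.0], [-0.1, 0.0], [-0.6, -0.4], [-0.4, -0.6], [-1.7, -0.8], [2.2, -0.6], [0.5, -0.9], [-0.9, -1.4]]
[ 0.49554271 -0.08066474 -0.01367227] [[0.6, -0.3], [-1.2, -0.5], [0.3, 0.1], [0.6, -0.3], [0.1, 0.4], [-0.3, 0.1], [0.1, 0.7], [-0.4, -0.2]]
[ 0.49269498 -0.08368075 -0.00983368] [[-0.3, 0.3], [0.0, 0.2], [-1.4, -0.3], [2.6, -0.0], [0.9, -0.4], [-0.6, -1.0]]
carrier_red top [0.494 0.321 0.035]
109 131 229 244
carrier_red side [0.455 0.135 0.035]
161 181 212 249
carrier_white top [0.475 0.138 0.035]
175 192 230 246
carrier_white side [0.458 0.14  0.035]
161 181 212 249
carrier_green top [0.501 0.233 0.035]
144 164 223 240
carrier_green side [0.486 0.217 0.035]
136 155 201 238
shoe [array([ 0.6346, -0.0842,  0.03  ]), array([ 0.6319, -0.0837,  0.045 ])]
```

View pics/z1.png

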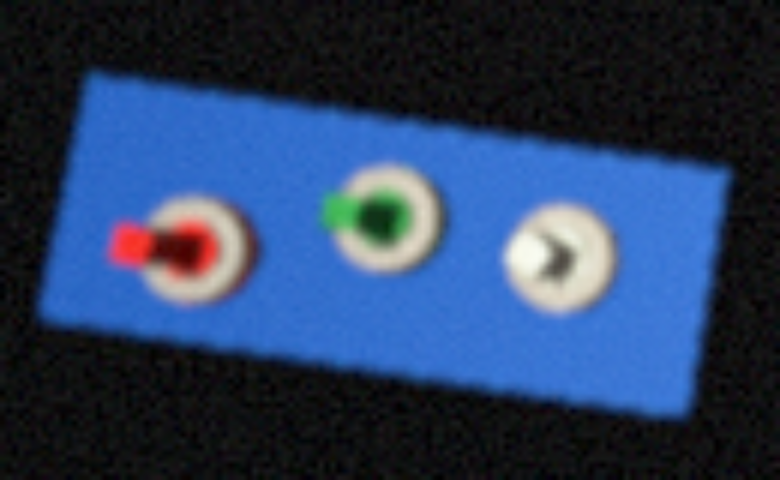

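View pics/z2.png

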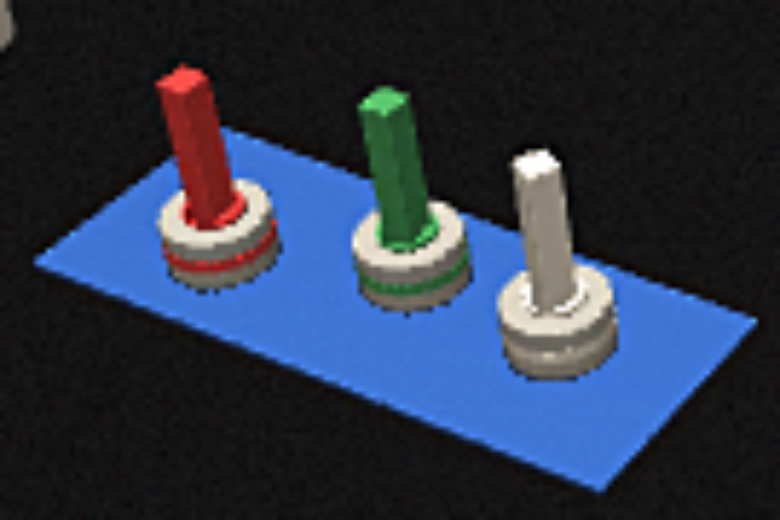

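```bash
python3 - <<'E'
from h import *
T=cams.snapshot("top");S=cams.snapshot("side")
tz=lambda u,v:(u/6+90-.42,v/6+195-.42);sz=lambda u,v:(u*135/780+75-.41,v*90/520+185-.41)
for n,a,z in(("red foot",(192,249),.029),("red handle",(131,244),.103),("green foot",(387,219),.029),("white foot",(560,259),.029),("white h",(530,254),.103),("green h",(342,212),.103)):
    print(n,ray(T,tz(*a),z))
for n,a,z in(("red foot",(219,207),.029),("red handle",(183,79),.103),("green h",(385,101),.103),("white h",(538,163),.103)):
    print(n,ray(S,sz(*a),z))
o=get_obs();print(o["tool_pos"],o["ee_rot"])
w=cams.snapshot("wrist");cv2.imwrite("pics/w0.png",w["frame"][:,:,::-1]);print(w["hand_eye"],w["intrinsics"])
E
```

```text
red foot [0.48319996 0.32226506 0.029     ]
red handle [0.48370232 0.32290498 0.103     ]
green foot [0.49509013 0.22941399 0.029     ]
white foot [0.47396435 0.14664091 0.029     ]
white h [0.47477871 0.14617144 0.103     ]
green h [0.49544821 0.22970191 0.103     ]
red foot [0.48709336 0.32198282 0.029     ]
red handle [0.48411971 0.32233163 0.103     ]
green h [0.49591022 0.22910978 0.103     ]
white h [0.47563989 0.14530173 0.103     ]
[0.13332567 0.53360169 0.21651881] [3.14151668e+00 3.91337620e-05 2.89674373e+00]
[[ 4.19769915e-04 -9.73932129e-01 -2.26839222e-01  6.48284436e-02]
 [ 9.99999912e-01  4.09062381e-04  9.42115869e-05 -2.36712400e-05]
 [ 1.03570082e-06 -2.26839242e-01  9.73932215e-01 -1.67680674e-01]
 [ 0.00000000e+00  0.00000000e+00  0.00000000e+00  1.00000000e+00]] [[314.97152427   0.         253.4448337 ]
 [  0.         314.97152427 186.36527144]
 [  0.           0.           1.        ]]
```

View pics/w0.png

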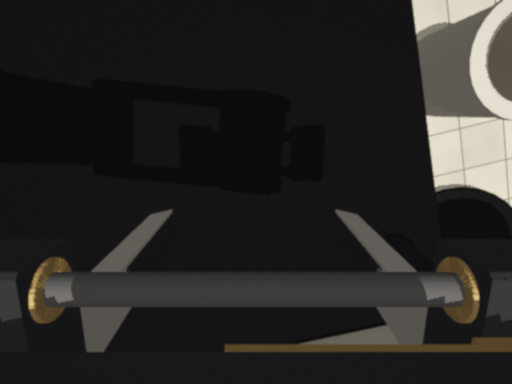

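Both cameras agree on red at about (0.484, 0.3225). The side network's "white" height and x-range also fit. Next I'll hover over the red carrier.

```bash
python3 -m crank '[{"tx":-5,"ty":-1.5,"tz":-0.4},{"tx":-5,"ty":-1.5,"tz":-0.4},{"tx":-5,"ty":-1.5,"tz":-0.4},{"tx":-5,"ty":-1.5,"tz":-0.4},{"tx":-5,"ty":-1.5,"tz":-0.4},{"tx":-5,"ty":-1.5},{"tx":-5,"ty":-1.5},{"tx":-4.1,"ty":-1.45}]'
python3 -m crank '[{"twist":9.5},{"twist":9.5},{"twist":9.5},{"twist":9.5},{"twist":9.5},{"twist":9.5},{"twist":9.5},{"twist":9.5},{}]'
python3 - <<'E'
from h import *
o=get_obs();print(o["tool_pos"],o["ee_rot"],o["wrist_force"])
w=cams.snapshot("wrist");cv2.imwrite("pics/w1.png",w["frame"][:,:,::-1])
E
```

```text
[0.1333042  0.53361668 0.21653235] [3.14146797e+00 2.23417561e-05 2.89680921e+00] [ 0.46241552 -0.12524408 -0.2602467 ]invalid input at $[0]: expected keys tx, ty, tz, twist, grip
invalid input at $[0]: expected keys tx, ty, tz, twist, grip
```

View pics/w1.png

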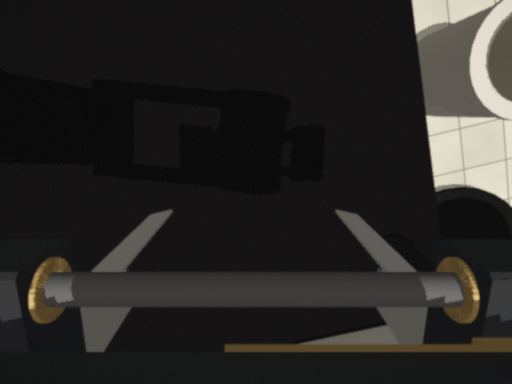

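All keys are required in every row, so the arm has not moved.

```bash
python3 -m crank '[{"tx":-5,"ty":-1.5,"tz":-0.4,"twist":0,"grip":1},{"tx":-5,"ty":-1.5,"tz":-0.4,"twist":0,"grip":1},{"tx":-5,"ty":-1.5,"tz":-0.4,"twist":0,"grip":1},{"tx":-5,"ty":-1.5,"tz":-0.4,"twist":0,"grip":1},{"tx":-5,"ty":-1.5,"tz":-0.4,"twist":0,"grip":1},{"tx":-5,"ty":-1.5,"tz":0,"twist":0,"grip":1},{"tx":-5,"ty":-1.5,"tz":0,"twist":0,"grip":1},{"tx":-4.1,"ty":-1.45,"tz":0,"twist":0,"grip":1}]'
python3 -m crank '[{"tx":0,"ty":0,"tz":0,"twist":9.5,"grip":1},{"tx":0,"ty":0,"tz":0,"twist":9.5,"grip":1},{"tx":0,"ty":0,"tz":0,"twist":9.5,"grip":1},{"tx":0,"ty":0,"tz":0,"twist":9.5,"grip":1},{"tx":0,"ty":0,"tz":0,"twist":9.5,"grip":1},{"tx":0,"ty":0,"tz":0,"twist":9.5,"grip":1},{"tx":0,"ty":0,"tz":0,"twist":9.5,"grip":1},{"tx":0,"ty":0,"tz":0,"twist":9.5,"grip":1},{"tx":0,"ty":0,"tz":0,"twist":0,"grip":1}]'
python3 - <<'E'
from h import *
o=get_obs();print(o["tool_pos"],o["ee_rot"],o["wrist_force"])
w=cams.snapshot("wrist");cv2.imwrite("pics/w2.png",w["frame"][:,:,::-1])
E
```

```text
time: 2.5
tool_pos: [0.4853, 0.3216, 0.2364]
ee_rot: [3.141, 0.0, 2.896]
wrist_force: [0.3, -0.8, -0.0]
width: 0.094
time: 3.62
tool_pos: [0.4837, 0.3229, 0.2365]
ee_rot: [-3.142, -0.0, 1.572]
wrist_force: [-0.1, 0.4, -0.4]
width: 0.0937
[0.48369354 0.32290933 0.23646607] [-3.14158742e+00 -3.90066050e-05  1.57230010e+00] [-0.14589631  0.3768105  -0.38751227]
```

View pics/w2.png

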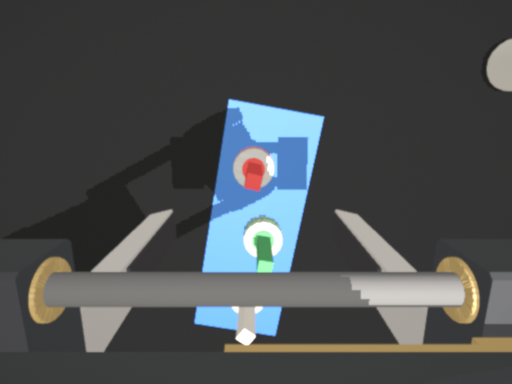

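```bash
python3 - <<'E'
import cv2
f=cv2.imread("pics/w2.png")[140:205,220:300]
cv2.imwrite("pics/z3.png",cv2.resize(f,None,fx=9,fy=9,interpolation=cv2.INTER_CUBIC))
E
```

```text
(no output)
```

View pics/z3.png

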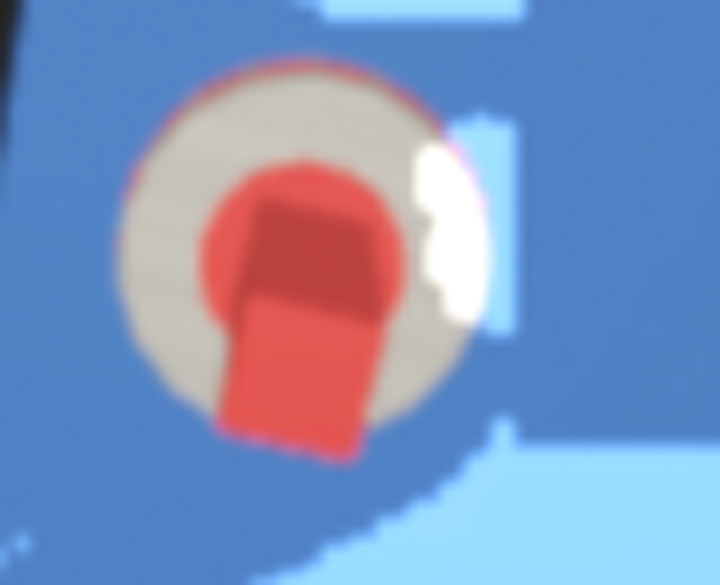

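The picture shows the red handle's top face with corners at about (247.5,172.5), (262.8,176), (259.4,191.4) and (243.9,187.8), turned roughly 13°.

```bash
python3 - <<'E'
from h import *
from scipy.spatial.transform import Rotation as Ro
o=get_obs();w=cams.snapshot("wrist")
Rt=Ro.from_euler('xyz',o["ee_rot"]).as_matrix();H=w["hand_eye"]
def wr(uv,z):
    d=np.linalg.inv(w["intrinsics"])@np.array([*uv,1.]);d=Rt@H[:3,:3]@d;c=Rt@H[:3,3]+o["tool_pos"]
    return c+d*(z-c[2])/d[2]
c=np.array([wr((u/9+220-.44,v/9+140-.44),.103) for u,v in((248,293),(385,325),(355,463),(215,430))])
print(c,c.mean(0))
for i in range(4):
    e=c[(i+1)%4]-c[i];print(np.linalg.norm(e),np.degrees(np.arctan2(e[1],e[0])))
print('foot',wr((303/9+220-.44,252/9+140-.44),.029))
E
```

```text
[[0.4780091  0.33213178 0.103     ]
 [0.49282803 0.32865472 0.103     ]
 [0.48968638 0.31326048 0.103     ]
 [0.4743807  0.31692878 0.103     ]] [0.48372605 0.32274394 0.103     ]
0.015221390409347588 -13.204803402848636
0.01571153472499268 -101.53450404448968
0.015739132310909332 166.52219767247385
0.015629980164404037 76.57670954792857
foot [0.48392421 0.32399673 0.029     ]
```

```bash
python3 -m crank '[{"tx":0,"ty":0,"tz":2.5,"twist":6.5,"grip":1},{"tx":0,"ty":0,"tz":3,"twist":6.3,"grip":1},{"tx":0,"ty":0,"tz":3,"twist":0,"grip":1},{"tx":0,"ty":0,"tz":3,"twist":0,"grip":1},{"tx":0,"ty":0,"tz":2.5,"twist":0,"grip":1},{"tx":0,"ty":0,"tz":1.65,"twist":0,"grip":1},{"tx":0,"ty":0,"tz":0,"twist":0,"grip":1}]'
python3 -m crank '[{"tx":0,"ty":0,"tz":0,"twist":0,"grip":0},{"tx":0,"ty":0,"tz":0,"twist":0,"grip":0},{"tx":0,"ty":0,"tz":0,"twist":0,"grip":0},{"tx":0,"ty":0,"tz":0,"twist":0,"grip":0},{"tx":0,"ty":0,"tz":0,"twist":0,"grip":0},{"tx":0,"ty":0,"tz":0,"twist":0,"grip":0},{"tx":0,"ty":0,"tz":0,"twist":0,"grip":0},{"tx":0,"ty":0,"tz":0,"twist":0,"grip":0}]'
```

```text
time: 4.6
tool_pos: [0.4829, 0.3225, 0.0785]
ee_rot: [-3.139, 0.002, 1.348]
wrist_force: [-0.2, -0.1, 0.8]
width: 0.0938
time: 5.6
tool_pos: [0.4837, 0.3229, 0.0799]
ee_rot: [-3.142, -0.0, 1.347]
wrist_force: [-0.3, 0.5, 0.0]
width: 0.017
```

```bash
python3 -m crank '[{"tx":0,"ty":0,"tz":-0.5,"twist":0,"grip":0},{"tx":0,"ty":0,"tz":-2,"twist":0,"grip":0},{"tx":0,"ty":0,"tz":-2.5,"twist":0,"grip":0},{"tx":0,"ty":0,"tz":-2.5,"twist":0,"grip":0},{"tx":0,"ty":0,"tz":-2.5,"twist":0,"grip":0},{"tx":0,"ty":0,"tz":-2.5,"twist":0,"grip":0},{"tx":0,"ty":0,"tz":-1,"twist":0,"grip":0},{"tx":0,"ty":0,"tz":0,"twist":-6.1,"grip":0},{"tx":0,"ty":0,"tz":0,"twist":-6.1,"grip":0},{"tx":0,"ty":0,"tz":0,"twist":0,"grip":0},{"tx":0,"ty":0,"tz":0,"twist":0,"grip":0}]'
python3 -m crank '[{"tx":-2.5,"ty":-0.4,"tz":0,"twist":0,"grip":0},{"tx":-4,"ty":-0.6,"tz":0,"twist":0,"grip":0},{"tx":-4,"ty":-0.6,"tz":0,"twist":0,"grip":0},{"tx":-4,"ty":-0.6,"tz":0,"twist":0,"grip":0},{"tx":-4,"ty":-0.6,"tz":0,"twist":0,"grip":0},{"tx":-4,"ty":-0.6,"tz":0,"twist":0,"grip":0},{"tx":-4,"ty":-0.6,"tz":0,"twist":0,"grip":0},{"tx":-4,"ty":-0.6,"tz":0,"twist":0,"grip":0},{"tx":-4,"ty":-0.6,"tz":0,"twist":0,"grip":0},{"tx":-3.5,"ty":-0.6,"tz":0,"twist":0,"grip":0},{"tx":-2.3,"ty":-0.6,"tz":0,"twist":0,"grip":0},{"tx":0,"ty":0,"tz":0,"twist":0,"grip":0}]'
python3 - <<'E'
from h import *
o=get_obs();print(o["tool_pos"],o["ee_rot"],o["wrist_force"])
for n in("wrist","side","top"):
    w=cams.snapshot(n);cv2.imwrite(f"pics/{n}3.png",w["frame"][:,:,::-1])
E
```

```text
time: 6.98
tool_pos: [0.4833, 0.3227, 0.2139]
ee_rot: [-3.14, 0.001, 1.558]
wrist_force: [0.0, 0.1, -6.1]
width: 0.0158
time: 8.48
tool_pos: [0.4148, -0.0806, 0.2149]
ee_rot: [3.142, 0.0, 1.556]
wrist_force: [0.8, -0.1, -6.5]
width: 0.0159
[ 0.41477501 -0.0806371   0.21491948] [3.14157102e+00 2.83754808e-04 1.55569173e+00] [ 0.80462546 -0.10547228 -6.54119318]
```

View pics/wrist3.png

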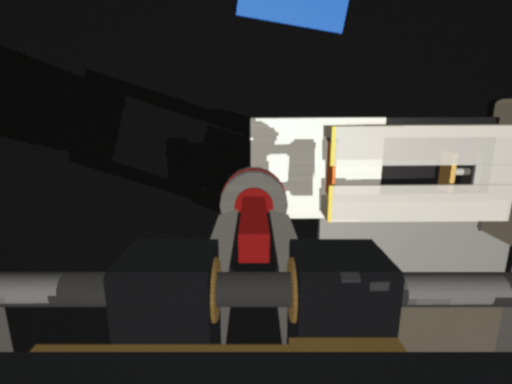

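View pics/side3.png

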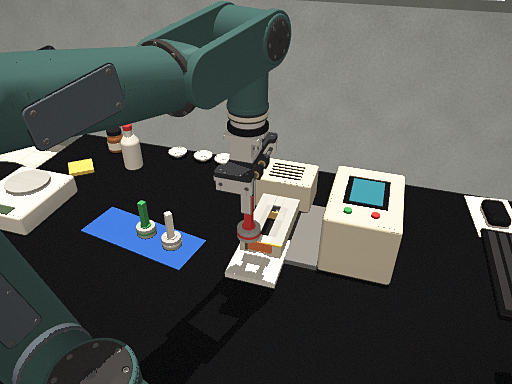

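The carrier is held and the bystanders are undisturbed. The wrist view shows the slot edges at rows 163–185, the yellow mouth edge at column 331 and the brass shoe at about (447,172). I'll zoom in to refine the lane pose.

```bash
python3 - <<'E'
import cv2
f=cv2.imread("pics/wrist3.png")[105:235,240:512]
cv2.imwrite("pics/z4.png",cv2.resize(f,(789,377),interpolation=cv2.INTER_CUBIC))
E
```

```text
(no output)
```

View pics/z4.png

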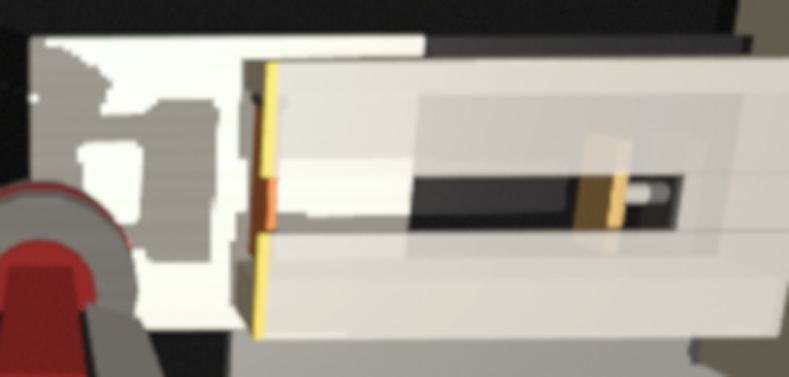

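```bash
cat >> h.py <<'E'
from scipy.spatial.transform import Rotation as Ro
def wrayer(o,w):
    Rt=Ro.from_euler('xyz',o["ee_rot"]).as_matrix();H=w["hand_eye"]
    def wr(uv,z):
        d=np.linalg.inv(w["intrinsics"])@np.array([*uv,1.]);d=Rt@H[:3,:3]@d;c=Rt@H[:3,3]+o["tool_pos"]
        return c+d*(z-c[2])/d[2]
    return wr
E
python3 - <<'E'
from h import *
o=get_obs();w=cams.snapshot("wrist");wr=wrayer(o,w)
q=lambda u,v,z:wr((u/2.9+240-.33,v/2.9+105-.33),z)
for n,u,v,z in(("mouth slot L",263,176,.052),("mouth slot R",258,233,.052),("end L",684,175,.052),("end R",678,231,.052),("cover L",267,62,.052),("cover R",254,339,.052),("rubber",412,205,.015),("apronL",30,37,.015),("rubber L",425,37,.015),("shoe bottom",577,205,.015),("shoe top",611,200,.045)):
    print(n,np.round(q(u,v,z),4))
for z in(.029,.022):pass
E
```

```text
mouth slot L [ 0.4976 -0.0685  0.052 ]
mouth slot R [ 0.4967 -0.0898  0.052 ]
end L [ 0.6517 -0.0697  0.052 ]
end R [ 0.6526 -0.0907  0.052 ]
cover L [ 0.4972 -0.0274  0.052 ]
cover R [ 0.497  -0.1313  0.052 ]
rubber [ 0.5683 -0.0872  0.015 ]
apronL [ 0.4126 -0.0183  0.015 ]
rubber L [ 0.568  -0.0199  0.015 ]
shoe bottom [ 0.636 -0.088  0.015]
shoe top [ 0.6306 -0.0801  0.045 ]
```

Slot centreline from the wrist camera: y ≈ −0.0791 at the mouth and −0.0802 at its end, with the mouth at x ≈ 0.497. The top camera gives −0.0807 and 0.4955. I'll aim for y = −0.080 and lower in front of the mouth.

```bash
python3 -m crank '[{"tx":0.1,"ty":1.5,"tz":1,"twist":0,"grip":0},{"tx":0.05,"ty":1.5,"tz":2,"twist":0,"grip":0},{"tx":0,"ty":0,"tz":2.5,"twist":0,"grip":0},{"tx":0,"ty":0,"tz":2.5,"twist":-0.3,"grip":0},{"tx":0,"ty":0,"tz":2,"twist":0,"grip":0},{"tx":0,"ty":0,"tz":1.2,"twist":0,"grip":0},{"tx":0,"ty":0,"tz":0.6,"twist":0,"grip":0},{"tx":0,"ty":0,"tz":0.2,"twist":0,"grip":0},{"tx":0,"ty":0,"tz":0,"twist":0,"grip":0},{"tx":0,"ty":0,"tz":0,"twist":0,"grip":0}]'
python3 - <<'E'
from h import *
o=get_obs();print(o["tool_pos"],o["ee_rot"],o["wrist_force"])
for n in("wrist","side"):
    w=cams.snapshot(n);cv2.imwrite(f"pics/{n}4.png",w["frame"][:,:,::-1])
f=w["frame"][150:290,210:330,::-1]
cv2.imwrite("pics/z5.png",cv2.resize(f,None,fx=4,fy=4,interpolation=cv2.INTER_CUBIC))
E
```

```text
time: 9.93
tool_pos: [0.4458, -0.0784, 0.0958]
ee_rot: [3.14, 0.0, 1.565]
wrist_force: [-0.2, -0.0, -5.6]
width: 0.0158
[ 0.4458396  -0.07837246  0.0957865 ] [3.13992216e+00 3.83939892e-04 1.56497677e+00] [-0.16178556 -0.0375047  -5.64991192]
```

View pics/wrist4.png

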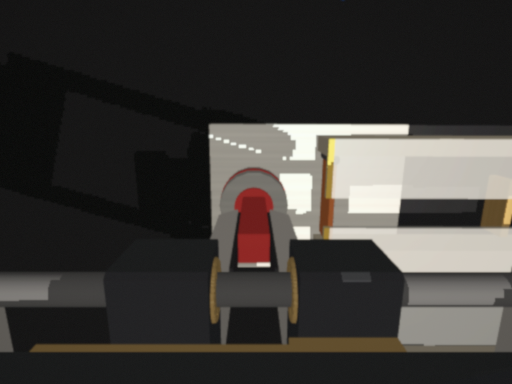

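View pics/z5.png

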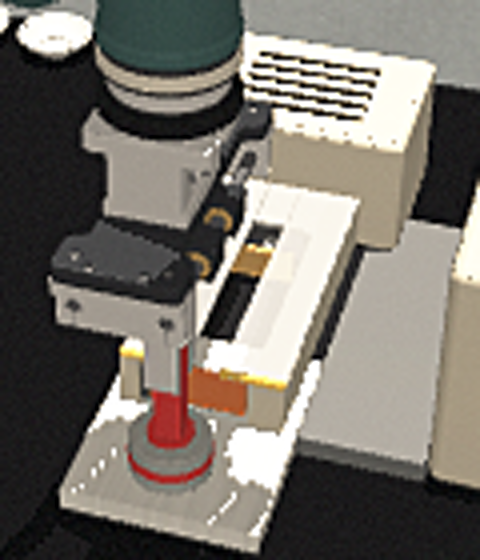

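```bash
python3 - <<'E'
from h import *
for i in range(2):
    o=get_obs();w=cams.snapshot("wrist");print(o["tool_pos"],o["ee_rot"],o["joint_positions"][0])
f=w["frame"][110:260,310:512,::-1]
cv2.imwrite("pics/z6.png",cv2.resize(f,None,fx=3.9,fy=3.9,interpolation=cv2.INTER_CUBIC))
E
```

```text
[ 0.44567445 -0.07832815  0.09558635] [3.14034233e+00 2.43005851e-04 1.56500017e+00] -0.2994829206891961
[ 0.44552706 -0.07829739  0.09542329] [3.14068395e+00 1.73783242e-04 1.56495329e+00] -0.2994896018848549
```

View pics/z6.png

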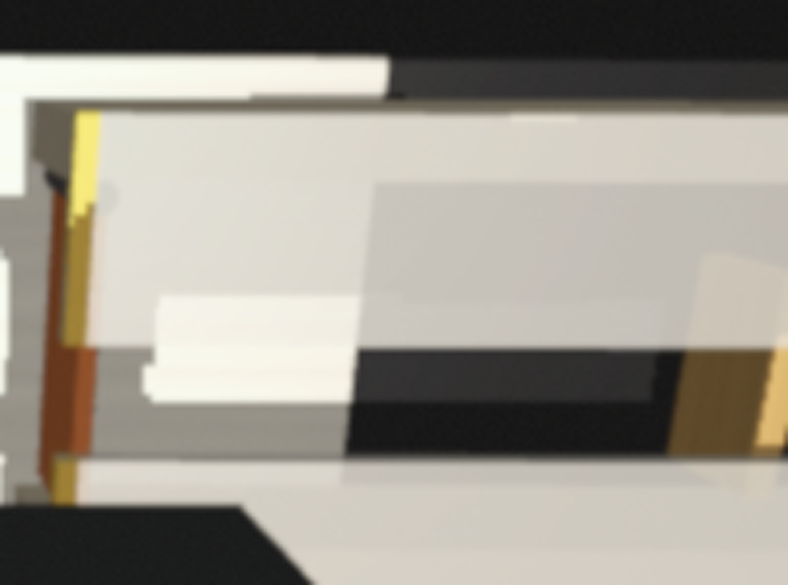

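```bash
python3 - <<'E'
from h import *
o=get_obs();w=cams.snapshot("wrist");wr=wrayer(o,w)
q=lambda u,v,z:wr((u/3.9+310-.37,v/3.9+110-.37),z)
for n,u,v,z in(("L",70,347,.052),("R",55,459,.052),("L2",650,348,.052),("R2",640,457,.052),("rub",347,440,.015),("rubL",388,58,.015),("shoebot",668,440,.015),("shoetop",755,440,.045)):
    print(n,np.round(q(u,v,z),4))
print(o["tool_pos"],o["ee_rot"],o["wrist_force"])
E
```

```text
L [ 0.4975 -0.0713  0.052 ]
R [ 0.4958 -0.0924  0.052 ]
L2 [ 0.6009 -0.072   0.052 ]
R2 [ 0.6022 -0.0926  0.052 ]
rub [ 0.5665 -0.1023  0.015 ]
rubL [ 0.5667 -0.0224  0.015 ]
shoebot [ 0.635  -0.1027  0.015 ]
shoetop [ 0.6284 -0.092   0.045 ]
[ 0.44549777 -0.07828188  0.09531903] [3.14083114e+00 1.11105719e-04 1.56495416e+00] [ 0.412236    0.74274632 -6.25537796]
```

The foot top (z≈0.044) and the cover (0.052) lie at nearly the same depth in the wrist view, so I'll compare them directly.

```bash
python3 - <<'E'
import cv2
f=cv2.imread("pics/wrist4.png")[150:280,195:315]
cv2.imwrite("pics/z7.png",cv2.resize(f,None,fx=4.5,fy=4.5,interpolation=cv2.INTER_CUBIC))
E
```

```text
(no output)
```

View pics/z7.png

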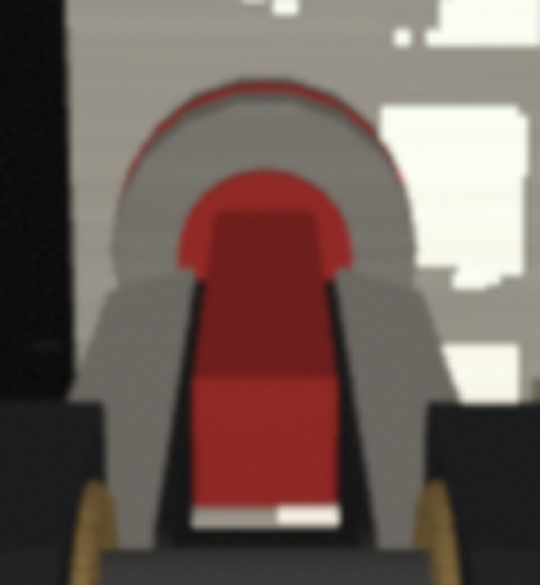

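```bash
python3 - <<'E'
from h import *
o=get_obs();w=cams.snapshot("wrist");wr=wrayer(o,w)
q=lambda u,v,z:wr((u/4.5+195-.39,v/4.5+150-.39),z)
for u,v in((264.5,95),(113,246),(416,246)):print(q(u,v,.0445))
print(q(264.5,470,.118), "handle-top rows 378..505")
for v in (378,505):print(q(265,v,.1185))
T=cams.snapshot("top")["frame"][100:270,225:325,::-1];cv2.imwrite("pics/z8.png",cv2.resize(T,None,fx=3.5,fy=3.5,interpolation=cv2.INTER_CUBIC))
E
```

```text
[ 0.44604796 -0.05264783  0.0445    ]
[ 0.42162576 -0.07708762  0.0445    ]
[ 0.47020877 -0.07735773  0.0445    ]
[ 0.44585435 -0.08139877  0.118     ] handle-top rows 378..505
[ 0.44596771 -0.07038465  0.1185    ]
[ 0.44588814 -0.08535464  0.1185    ]
```

View pics/z8.png

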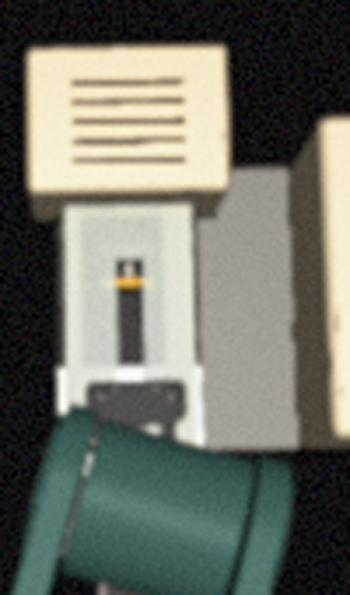

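The foot is at y ≈ −0.0775 and the slot centre at −0.0818 in the same view, so I'll shift about 4 mm to −y, then enter slowly.

```bash
python3 -m crank '[{"tx":-0.2,"ty":0,"tz":0,"twist":0,"grip":0},{"tx":-0.2,"ty":0.5,"tz":0,"twist":0,"grip":0},{"tx":0,"ty":0.6,"tz":0,"twist":0,"grip":0},{"tx":0,"ty":0.6,"tz":0,"twist":0,"grip":0},{"tx":0,"ty":0.4,"tz":0,"twist":0,"grip":0},{"tx":0,"ty":0.4,"tz":0,"twist":0,"grip":0},{"tx":0,"ty":0.4,"tz":0,"twist":0,"grip":0},{"tx":0,"ty":0.4,"tz":0,"twist":0,"grip":0}]'
python3 -m crank '[{"tx":0,"ty":0.4,"tz":0,"twist":0,"grip":0},{"tx":0,"ty":0.4,"tz":0,"twist":0,"grip":0},{"tx":0,"ty":0.4,"tz":0,"twist":0,"grip":0}]'
python3 - <<'E'
from h import *
w=cams.snapshot("side");f=w["frame"][150:290,210:330,::-1]
cv2.imwrite("pics/z9.png",cv2.resize(f,None,fx=4,fy=4,interpolation=cv2.INTER_CUBIC))
o=get_obs();print(o["tool_pos"],o["ee_rot"],o["wrist_force"],o["wrist_torque"])
w=cams.snapshot("wrist");cv2.imwrite("pics/w9.png",w["frame"][:,:,::-1])
E
```

```text
time: 11.28
tool_pos: [0.478, -0.0824, 0.0949]
ee_rot: [-3.14, -0.0, 1.565]
wrist_force: [-2.0, 0.0, -4.9]
width: 0.016
time: 11.65
tool_pos: [0.4897, -0.0823, 0.0945]
ee_rot: [-3.139, -0.0, 1.565]
wrist_force: [-2.9, -0.3, -6.1]
width: 0.0158
[ 0.49031215 -0.0823442   0.09449292] [-3.14039972e+00 -3.32227979e-04  1.56518567e+00] [-1.37381864  0.25708074 -6.29279836] [-0.00528952  0.56292919  0.03953979]
```

View pics/z9.png

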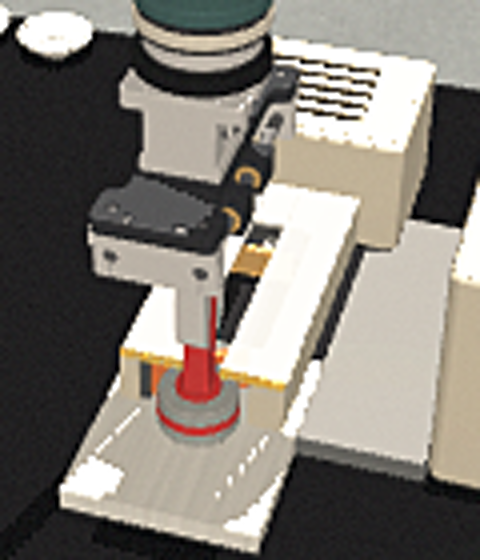

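View pics/w9.png

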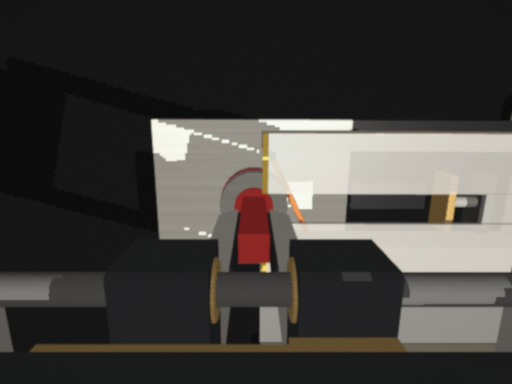

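The flap (orange, about (290,195)) is opening as the foot enters. The slot runs over rows 195–223 with the foot centre near row 205. I'll check that in millimetres.

```bash
python3 - <<'E'
import cv2
f=cv2.imread("pics/w9.png")[150:270,205:365]
cv2.imwrite("pics/z10.png",cv2.resize(f,None,fx=4.9,fy=4.9,interpolation=cv2.INTER_CUBIC))
E
```

```text
(no output)
```

View pics/z10.png

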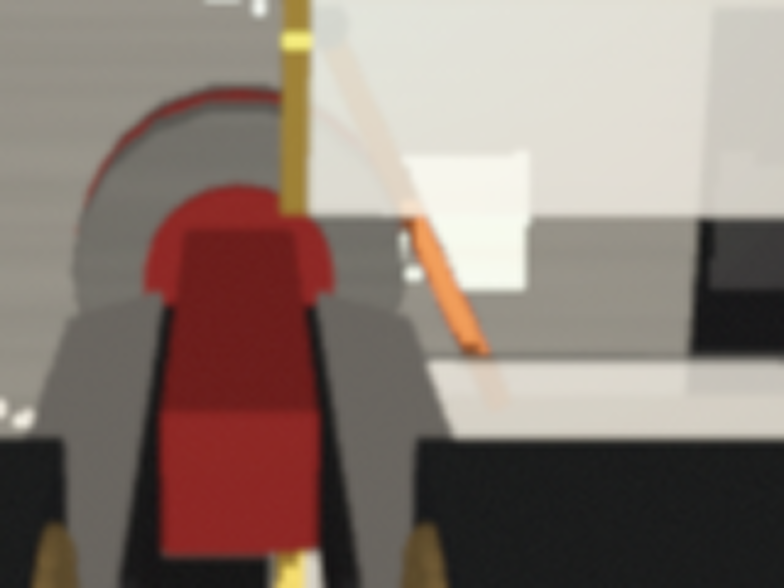

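Corrected for height, the handle is centred in the slot to within about 0.5 mm. Continuing.

```bash
python3 -m crank '[{"tx":0,"ty":0.4,"tz":-0.05,"twist":0,"grip":0},{"tx":0,"ty":0.4,"tz":0,"twist":0,"grip":0},{"tx":0,"ty":0.4,"tz":0,"twist":0,"grip":0},{"tx":0,"ty":0.4,"tz":0,"twist":0,"grip":0},{"tx":0,"ty":0.4,"tz":0,"twist":0,"grip":0}]'
python3 -m crank '[{"tx":0,"ty":0.4,"tz":0,"twist":0,"grip":0},{"tx":0,"ty":0.4,"tz":0,"twist":0,"grip":0},{"tx":0,"ty":0.4,"tz":0,"twist":0,"grip":0},{"tx":0,"ty":0.4,"tz":0,"twist":0,"grip":0},{"tx":0,"ty":0.4,"tz":0,"twist":0,"grip":0}]'
python3 -m crank '[{"tx":0,"ty":0.4,"tz":0,"twist":0,"grip":0},{"tx":0,"ty":0.4,"tz":0,"twist":0,"grip":0},{"tx":0,"ty":0.4,"tz":0,"twist":0,"grip":0},{"tx":0,"ty":0.4,"tz":0,"twist":0,"grip":0},{"tx":0,"ty":0.4,"tz":0,"twist":0,"grip":0}]'
python3 - <<'E'
from h import *
o=get_obs();print(o["tool_pos"],o["ee_rot"],o["wrist_force"],o["wrist_torque"])
w=cams.snapshot("wrist");cv2.imwrite("pics/w10.png",w["frame"][:,:,::-1])
E
```

```text
time: 12.38
tool_pos: [0.5104, -0.083, 0.0954]
ee_rot: [-3.141, 0.001, 1.565]
wrist_force: [-4.4, -2.0, -6.0]
width: 0.0158
time: 13.0
tool_pos: [0.5309, -0.0828, 0.0956]
ee_rot: [3.141, 0.0, 1.565]
wrist_force: [-3.9, -1.7, -4.6]
width: 0.0156
time: 13.62
tool_pos: [0.5508, -0.0827, 0.0956]
ee_rot: [3.141, -0.0, 1.565]
wrist_force: [-1.9, -2.9, -5.7]
width: 0.0162
[ 0.5507792  -0.08272171  0.09556259] [ 3.14098289e+00 -2.24226310e-04  1.56510549e+00] [-1.86599356 -2.92893843 -5.67588472] [-0.53250098  0.59904418  0.00906631]
```

View pics/w10.png

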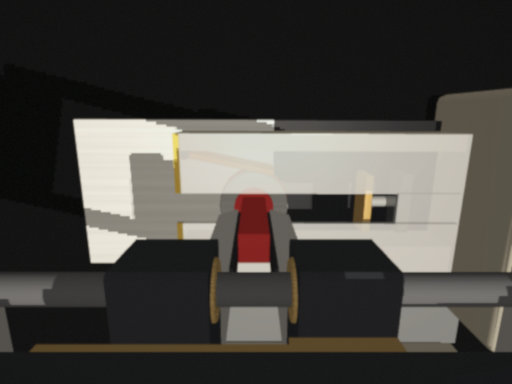

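```bash
python3 -m crank '[{"tx":0,"ty":0.4,"tz":0,"twist":0,"grip":0},{"tx":0,"ty":0.4,"tz":0,"twist":0,"grip":0},{"tx":0,"ty":0.4,"tz":0,"twist":0,"grip":0},{"tx":0,"ty":0.4,"tz":0,"twist":0,"grip":0},{"tx":0,"ty":0.4,"tz":0,"twist":0,"grip":0}]'
python3 -m crank '[{"tx":0,"ty":0.4,"tz":0,"twist":0,"grip":0},{"tx":0,"ty":0.4,"tz":0,"twist":0,"grip":0},{"tx":0,"ty":0.2,"tz":0,"twist":0,"grip":0},{"tx":0,"ty":0.2,"tz":0,"twist":0,"grip":0},{"tx":0,"ty":0.2,"tz":0,"twist":0,"grip":0},{"tx":0,"ty":0,"tz":0,"twist":0,"grip":0}]'
python3 - <<'E'
from h import *
o=get_obs();print(o["tool_pos"],o["ee_rot"],o["wrist_force"],o["wrist_torque"])
w=cams.snapshot("wrist");cv2.imwrite("pics/w11.png",w["frame"][:,:,::-1])
f=w["frame"][120:260,220:410,::-1];cv2.imwrite("pics/z11.png",cv2.resize(f,None,fx=4,fy=4,interpolation=cv2.INTER_CUBIC))
E
```

```text
time: 14.3
tool_pos: [0.571, -0.0829, 0.0957]
ee_rot: [3.14, 0.0, 1.565]
wrist_force: [-1.2, -2.4, -5.8]
width: 0.0158
time: 15.05
tool_pos: [0.5841, -0.0823, 0.0952]
ee_rot: [-3.141, -0.001, 1.565]
wrist_force: [-0.9, 0.3, -6.4]
width: 0.0159
[ 0.58412665 -0.08227857  0.09521896] [-3.14092357e+00 -1.34556628e-03  1.56539762e+00] [-0.85284752  0.34646719 -6.39495836] [-0.01110408  0.01771805  0.03397675]
```

View pics/z11.png

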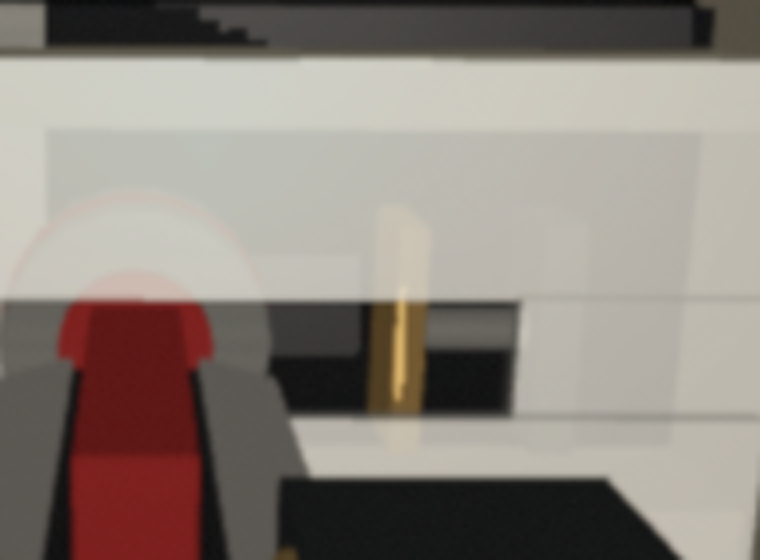

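The flap side force has gone (fy ≈ 0) at about 88 mm, so the flap has swung free. The foot edge is at column 270 and the shoe's top front edge at about 392 in the zoom, a gap of roughly 23 mm. Creeping in now.

```bash
python3 -m crank '[{"tx":0,"ty":0.2,"tz":0,"twist":0,"grip":0},{"tx":0,"ty":0.2,"tz":0,"twist":0,"grip":0},{"tx":0,"ty":0.2,"tz":0,"twist":0,"grip":0},{"tx":0,"ty":0.2,"tz":0,"twist":0,"grip":0}]'
python3 -m crank '[{"tx":0,"ty":0.2,"tz":0,"twist":0,"grip":0},{"tx":0,"ty":0.2,"tz":0,"twist":0,"grip":0}]'
python3 -m crank '[{"tx":0,"ty":0.1,"tz":0,"twist":0,"grip":0},{"tx":0,"ty":0.1,"tz":0,"twist":0,"grip":0}]'
python3 -m crank '[{"tx":0,"ty":0.1,"tz":0,"twist":0,"grip":0},{"tx":0,"ty":0.1,"tz":0,"twist":0,"grip":0}]'
cat > m.py <<'E'
from h import *
a=[];F=[];Tq=[]
for i in range(6):
    w=cams.snapshot("wrist" if i<5 else "top");o=get_obs();a.append(o["tool_pos"]);F.append(o["wrist_force"]);Tq.append(o["wrist_torque"])
print(np.round(np.mean(a,0),4),np.round(np.mean(F,0),2),np.round(np.mean(Tq,0),3),o["time"])
E
python3 m.py
```

```text
time: 15.6
tool_pos: [0.5924, -0.083, 0.0954]
ee_rot: [-3.142, -0.0, 1.565]
wrist_force: [-0.0, -0.9, -6.1]
width: 0.0158
time: 15.85
tool_pos: [0.5964, -0.083, 0.0954]
ee_rot: [-3.142, -0.0, 1.565]
wrist_force: [-0.4, 0.2, -5.7]
width: 0.0157
time: 16.1
tool_pos: [0.5983, -0.083, 0.0954]
ee_rot: [-3.141, -0.0, 1.565]
wrist_force: [0.4, 0.7, -5.5]
width: 0.016
time: 16.35
tool_pos: [0.6003, -0.0831, 0.0955]
ee_rot: [3.142, -0.0, 1.565]
wrist_force: [0.4, 0.6, -5.6]
width: 0.0156
[ 0.6003 -0.0831  0.0955] [-0.17  0.03 -5.81] [-0.082  0.056  0.002] 16.65
```

```bash
python3 -m crank '[{"tx":0,"ty":0.1,"tz":0,"twist":0,"grip":0},{"tx":0,"ty":0.1,"tz":0,"twist":0,"grip":0}]'
python3 -m crank '[{"tx":0,"ty":0.1,"tz":0,"twist":0,"grip":0},{"tx":0,"ty":0.1,"tz":0,"twist":0,"grip":0}]'
python3 m.py
```

```text
time: 16.9
tool_pos: [0.6024, -0.0831, 0.0955]
ee_rot: [3.141, -0.0, 1.565]
wrist_force: [-0.3, 0.1, -5.6]
width: 0.0159
time: 17.15
tool_pos: [0.6044, -0.0831, 0.0955]
ee_rot: [3.142, -0.0, 1.565]
wrist_force: [0.1, 0.4, -5.7]
width: 0.0158
[ 0.6043 -0.0831  0.0954] [ 0.16  0.17 -5.96] [-0.06   0.034  0.012] 17.45
```

```bash
python3 - <<'E'
from h import *
w=cams.snapshot("wrist");f=w["frame"][120:260,220:410,::-1];cv2.imwrite("pics/z12.png",cv2.resize(f,None,fx=4,fy=4,interpolation=cv2.INTER_CUBIC))
E
```

```text
(no output)
```

View pics/z12.png

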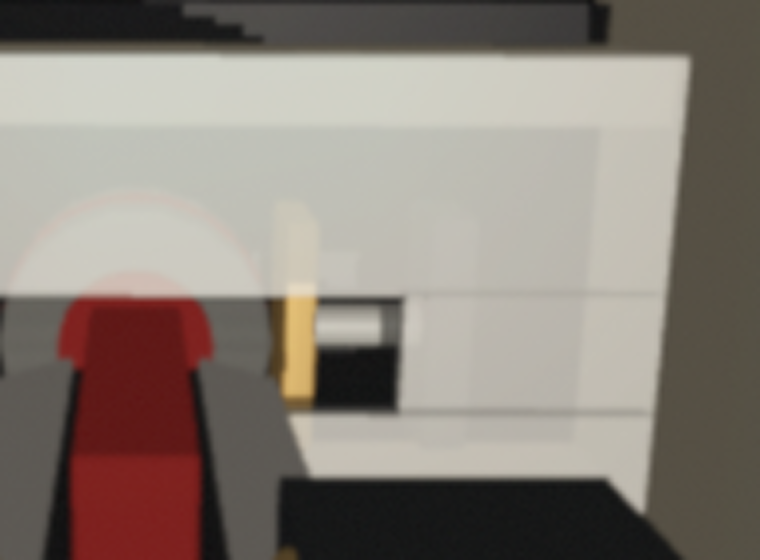

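The shoe's front top edge is at column 282 and the foot edge at about 271, so roughly 2 mm remain.

```bash
python3 -m crank '[{"tx":0,"ty":0.1,"tz":0,"twist":0,"grip":0}]'; python3 m.py
python3 -m crank '[{"tx":0,"ty":0.1,"tz":0,"twist":0,"grip":0}]'; python3 m.py
python3 -m crank '[{"tx":0,"ty":0.1,"tz":0,"twist":0,"grip":0}]'; python3 m.py
```

```text
time: 17.62
tool_pos: [0.6053, -0.0831, 0.0955]
ee_rot: [-3.142, -0.0, 1.565]
wrist_force: [-0.0, -0.5, -6.0]
width: 0.0159
[ 0.6053 -0.0831  0.0955] [-0.17  0.11 -6.21] [-0.088  0.041 -0.006] 17.925
time: 18.05
tool_pos: [0.6063, -0.0831, 0.0955]
ee_rot: [3.142, -0.0, 1.565]
wrist_force: [-0.1, -0.3, -5.9]
width: 0.0159
[ 0.6063 -0.0831  0.0955] [-0.12  0.19 -6.19] [-0.056  0.081  0.011] 18.35
time: 18.48
tool_pos: [0.6066, -0.0831, 0.0954]
ee_rot: [-3.14, -0.0, 1.565]
wrist_force: [-3.2, 0.1, -4.9]
width: 0.0159
[ 0.6067 -0.0831  0.0954] [-3.07 -0.25 -4.83] [-0.072  0.664 -0.011] 18.775
```

The shoe was met at TCP x ≈ 0.6065: fx went to −3.1 N and the torque stepped. Pressing about 6 mm.

```bash
python3 -m crank '[{"tx":0,"ty":0.1,"tz":0,"twist":0,"grip":0},{"tx":0,"ty":0.1,"tz":0,"twist":0,"grip":0}]'; python3 -m crank '[{"tx":0,"ty":0.1,"tz":0,"twist":0,"grip":0},{"tx":0,"ty":0.1,"tz":0,"twist":0,"grip":0}]';python3 -m crank '[{"tx":0,"ty":0.1,"tz":0,"twist":0,"grip":0},{"tx":0,"ty":0.1,"tz":0,"twist":0,"grip":0}]'; python3 m.py
python3 - <<'E'
from h import *
w=cams.snapshot("wrist");f=w["frame"][120:260,220:410,::-1];cv2.imwrite("pics/z13.png",cv2.resize(f,None,fx=4,fy=4,interpolation=cv2.INTER_CUBIC))
E
```

```text
time: 19.02
tool_pos: [0.6091, -0.0831, 0.0954]
ee_rot: [-3.141, -0.0, 1.565]
wrist_force: [-3.1, -0.2, -4.5]
width: 0.0156
time: 19.27
tool_pos: [0.6112, -0.0831, 0.0954]
ee_rot: [-3.141, -0.0, 1.565]
wrist_force: [-3.2, -0.4, -4.2]
width: 0.0158
time: 19.52
tool_pos: [0.6132, -0.0831, 0.0954]
ee_rot: [-3.141, -0.0, 1.565]
wrist_force: [-3.3, -0.0, -4.3]
width: 0.0158
[ 0.6132 -0.0831  0.0954] [-3.15  0.09 -3.77] [-0.094  0.892 -0.003] 19.825
```

View pics/z13.png

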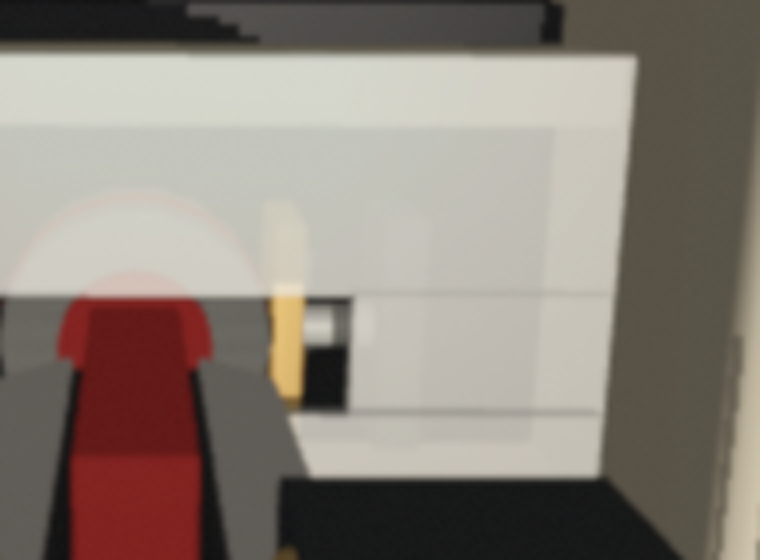

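The shoe has visibly moved in: its gap to the slot end shrank from 83 to 46 px, about 7 mm. Now setting the carrier down.

```bash
python3 -m crank '[{"tx":0,"ty":0,"tz":0.1,"twist":0,"grip":0},{"tx":0,"ty":0,"tz":0.1,"twist":0,"grip":0}]'; python3 -m crank '[{"tx":0,"ty":0,"tz":0.05,"twist":0,"grip":0},{"tx":0,"ty":0,"tz":0,"twist":0,"grip":0}]';  python3 m.py
```

```text
time: 20.12
tool_pos: [0.6134, -0.0831, 0.0935]
ee_rot: [3.141, -0.0, 1.565]
wrist_force: [-3.9, -0.1, -4.5]
width: 0.016
time: 20.38
tool_pos: [0.6132, -0.0831, 0.0928]
ee_rot: [-3.141, -0.0, 1.565]
wrist_force: [-3.6, -0.2, -4.5]
width: 0.0157
[ 0.6132 -0.0831  0.0928] [-3.73 -0.22 -4.35] [-0.081  0.91   0.012] 20.675
```

```bash
python3 -m crank '[{"tx":0,"ty":0,"tz":0.05,"twist":0,"grip":0},{"tx":0,"ty":0,"tz":0,"twist":0,"grip":0}]';  python3 -m crank '[{"tx":0,"ty":0,"tz":0.05,"twist":0,"grip":0},{"tx":0,"ty":0,"tz":0,"twist":0,"grip":0}]';python3 m.py
```

```text
time: 20.92
tool_pos: [0.6133, -0.0831, 0.0926]
ee_rot: [3.141, -0.0, 1.565]
wrist_force: [-4.5, 0.2, -3.6]
width: 0.0156
time: 21.18
tool_pos: [0.6134, -0.0831, 0.0921]
ee_rot: [3.141, -0.0, 1.565]
wrist_force: [-3.6, 0.7, -3.9]
width: 0.0156
[ 0.6134 -0.0831  0.0921] [-3.32  0.02 -3.13] [-0.05   0.861  0.016] 21.475
```

```bash
python3 -m crank '[{"tx":0,"ty":0,"tz":0.05,"twist":0,"grip":0},{"tx":0,"ty":0,"tz":0,"twist":0,"grip":0}]';  python3 -m crank '[{"tx":0,"ty":0,"tz":0.04,"twist":0,"grip":0},{"tx":0,"ty":0,"tz":0,"twist":0,"grip":0}]';python3 m.py
```

```text
time: 21.72
tool_pos: [0.6134, -0.0831, 0.0921]
ee_rot: [3.141, 0.0, 1.565]
wrist_force: [-4.4, 0.4, -0.5]
width: 0.0158
time: 21.98
tool_pos: [0.6134, -0.0831, 0.0921]
ee_rot: [3.141, 0.0, 1.565]
wrist_force: [-4.7, 0.2, 1.3]
width: 0.0159
[ 0.6134 -0.0831  0.0921] [-5.26  0.64  1.54] [ 0.026  1.298 -0.002] 22.275
```

The carrier is seated: z holds at 0.0921 and fz has turned positive. Releasing.

```bash
python3 -m crank '[{"tx":0,"ty":0,"tz":0,"twist":0,"grip":0.25},{"tx":0,"ty":0,"tz":0,"twist":0,"grip":0.4},{"tx":0,"ty":0,"tz":0,"twist":0,"grip":0.4},{"tx":0,"ty":0,"tz":0,"twist":0,"grip":0.4}]'
python3 m.py
python3 - <<'E'
from h import *
w=cams.snapshot("wrist");f=w["frame"][120:260,220:410,::-1];cv2.imwrite("pics/z14.png",cv2.resize(f,None,fx=4,fy=4,interpolation=cv2.INTER_CUBIC))
E
```

```text
time: 22.78
tool_pos: [0.6137, -0.0832, 0.0913]
ee_rot: [3.14, 0.0, 1.565]
wrist_force: [-0.4, 0.6, 0.2]
width: 0.0374
[ 0.6134 -0.0831  0.0911] [-0.15  0.44  0.42] [-0.065  0.061 -0.018] 23.075
```

View pics/z14.png

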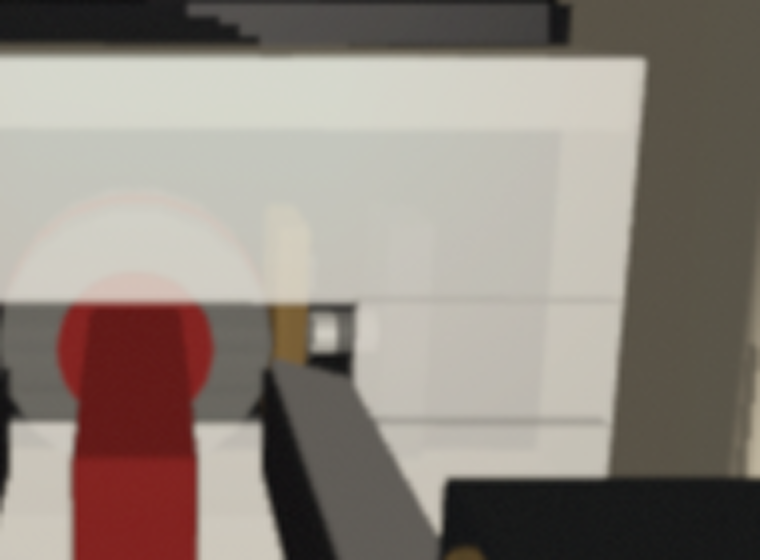

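The carrier still stands against the shoe with the same gap (309→354). Retreating upwards and back.

```bash
python3 -m crank '[{"tx":0,"ty":0,"tz":-0.5,"twist":0,"grip":0.4},{"tx":0,"ty":0,"tz":-1.5,"twist":0,"grip":0.4},{"tx":0,"ty":0,"tz":-3,"twist":0,"grip":0.4},{"tx":0,"ty":0,"tz":-4,"twist":0,"grip":0.4},{"tx":0,"ty":0,"tz":-4,"twist":0,"grip":0.4},{"tx":0,"ty":0,"tz":-3,"twist":0,"grip":0.4},{"tx":3,"ty":-3,"tz":0,"twist":0,"grip":0.4},{"tx":3,"ty":-4,"tz":0,"twist":0,"grip":0.4},{"tx":3,"ty":-4,"tz":0,"twist":0,"grip":0.4},{"tx":3,"ty":-2,"tz":0,"twist":0,"grip":0.4},{"tx":0,"ty":0,"tz":0,"twist":0,"grip":0.4},{"tx":0,"ty":0,"tz":0,"twist":0,"grip":0.4}]'
python3 - <<'E'
from h import *
o=get_obs();print(o["tool_pos"],o["ee_rot"],o["wrist_force"])
for n in("side","top","wrist"):
    w=cams.snapshot(n);cv2.imwrite(f"pics/{n}15.png",w["frame"][:,:,::-1])
    if n!="wrist":
        for q in ("carrier_red","carrier_white","carrier_green","flap","shoe"):
            print(n,q,[(round(d["conf"],2),np.round(d["centre"]).tolist()) for d in cams.outline_of(w,q)[:2]])
s=cv2.imread("pics/side15.png")[150:290,220:325]
cv2.imwrite("pics/z15.png",cv2.resize(s,None,fx=4,fy=4,interpolation=cv2.INTER_CUBIC))
E
```

```text
time: 24.62
tool_pos: [0.4846, 0.0371, 0.252]
ee_rot: [3.14, 0.001, 1.565]
wrist_force: [0.3, 0.2, -0.1]
width: 0.0375
[0.48456007 0.03712012 0.25200531] [3.13963692e+00 5.94789479e-04 1.56502692e+00] [ 0.29696249  0.17750987 -0.14979553]
side carrier_red [(0.83, [273.0, 210.0])]
side carrier_white [(0.6, [169.0, 238.0])]
side carrier_green [(0.94, [146.0, 223.0])]
side flap [(0.47, [257.0, 247.0]), (0.41, [322.0, 226.0])]
side shoe [(0.47, [274.0, 212.0])]
top carrier_red [(0.41, [298.0, 183.0])]
top carrier_white [(0.5, [299.0, 183.0])]
top carrier_green []
top flap []
top shoe []
```

View pics/side15.png

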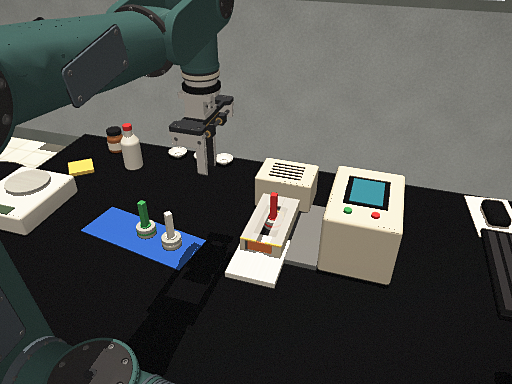

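View pics/z15.png

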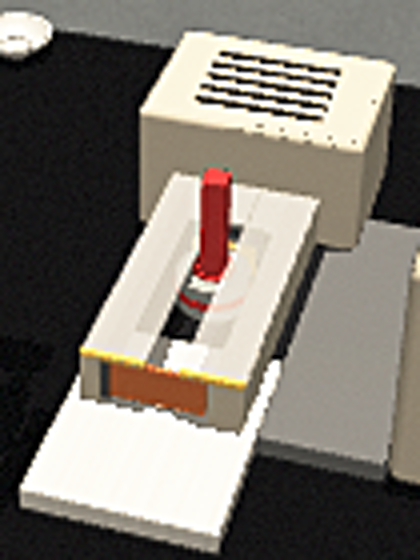

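View pics/wrist15.png

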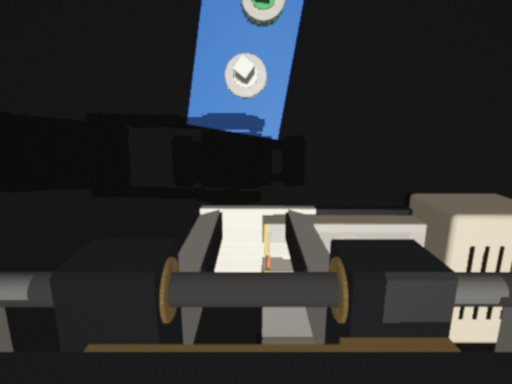

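The side view shows the carrier upright in the slot at (273,210). The flap is shut at (258,246), as at the start, and the white and green carriers are unmoved. A last number check before handing in.

```bash
python3 - <<'E'
from h import *
from bench import ticket
S=cams.snapshot("side");print(ray(S,(216/4+219.6,177/4+149.6),.115), get_obs()["time"])
ticket.close_job()
E
```

```text
[ 0.61317844 -0.08342391  0.115     ] 25.325
the job is handed in; nothing more can be done
```

The red carrier is standing in the loading lane against the brass shoe, with the flap shut behind it. I handed the job in at 25.3 s of the 64 s allowed.

- **Loading:** I gripped the red handle square to its sides and carried the carrier over the other two. It went through the flap about 3 mm above the floor. Sampled forces there were up to about 4.4 N along the lane and 2.9 N sideways.
- **Contact:** I felt the shoe at tool x ≈ 0.6065 m, where the force stepped to about 3 N. I pressed on to 0.6132 m, which puts the shoe about 6.5 mm in by the tool position. The wrist picture suggested about 7 mm.
- **Set-down:** I then lowered the carrier onto the rubber and released it. The highest force I read along the lane was about 5 N.
- **Last checks:** The shoe gap in the picture did not change on release, and the side view put the handle top at x = 0.613 m, where I left it. The side view also shows the flap shut, the carrier upright, and the white and green carriers where they were. The robot touches nothing.
- **Disagreements:** The cameras differed by up to about 4 mm on the lane's sideways position. I settled this by comparing the foot and the slot in one wrist picture. In the last top view, where the arm covers part of the scene, the networks' only hits for red and white were false ones at the console, and they found nothing for the green carrier, flap or shoe. I relied on the side view there.

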